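Snug the burr nut down the throat of a coffee grinder

TASK

The lower-burr nut at the bottom of the open coffee grinder's throat has worked loose. Take the red T-handle socket out of its wooden block, feel it down over the nut without forcing it, and turn it clockwise until the nut is snug against its spring washer, but not overtightened. Then put the T-handle back upright in its hole in the block, let go, and leave the other things on the counter where they are.

Things in the scene. Friction and masses are not known exactly. Their poses are not given: they have to be found in the camera images.
- tee: T-handle socket, 157 tall, 0.18-0.36 kg: red bar on a 12 mm steel shaft, socket at the foot 34 across, 40 long. Origin: centre of the socket's lower rim, z up the shaft. The hexagon inside is 23.4 across flats, 26 deep; two flats face tool +x and -x. Starts upright in its hole in the block.
- tee_grip (a point): Middle of the T-handle's red bar, on the shaft's axis, 145 mm above the socket's rim. The bar is 100 long (along x), 18 wide (gripped across y), 24 high; its underside is 12 mm below this point.
- throat (a point): Centre of the mouth of the grinder's open throat: top of a round aluminium collar 65 across, 195 above the counter, bore 46 wide. The grinder is a dark upright machine 124 wide, about 235 deep (125 behind the bore), fixed; its spout and fork point to point -x. Hopper and upper burr are off.
- nut_place (a point): Centre of the nut's top face, 80 below the throat's mouth, on the fixed grinder (does not turn with the nut). Steel nut, 22 across flats at an unknown angle, 11 high above a flange on which the socket comes to rest; a 12 mm stud stands 5 above it. Off the flats the socket's rim stays within 3 below this point; rightly turned it drops to 11 below.
- nut (a joint): Clockwise turn of the nut (rad, seen from above) as it runs down; starts at 0 to 0.3 and ends at 0.8, where it meets its spring washer. Steady drag about 0.14 Nm. The socket has up to 0.13 rad of play on the nut either way. The motor shaft below does not turn.
- block_hole (a point): Centre, at the mouth, of the T-handle's hole in a fixed wooden block (150 by 70, 60 high; the hole near its point -x end): 38 wide, 52 deep, flat floor. A small brush (top 108 above the counter, 60 towards point +x) and two keys stand in its other holes.
- brush: Small round brush, 15 mm thick and 100 tall, standing in the block. Origin at its foot.
- hopper: The grinder's clear hopper with black lid, 132 wide, 145 tall, standing on its neck. Origin under its centre.
- upper_burr: Upper burr carrier: aluminium disc 60 wide, 28 tall. Origin under its centre.
- adjust_ring: Black knurled adjusting ring, 92 wide, 16 tall. Origin under its centre.
- cup: Blue coffee cup on a white saucer, 132 wide, 62 tall. Origin under its centre.
- portafilter: Portafilter, steel basket 67 wide and 44 tall with a black handle 190 long towards its -x. Origin under the basket.
- tamper: Tamper, 58 wide, 88 tall. Origin under its centre.
- pitcher: Steel milk pitcher with handle, 84 wide, 105 tall. Origin under its centre.
- washer (a joint): The small further turn (rad) by which nut and stiff spring washer tighten once the nut has met it; 0 at the start. Turning it takes 0.16 Nm plus 20 Nm per rad; a hand that stands still may feel up to 0.2 Nm less. Snug from 0.008 (0.32 Nm), overtightened past 0.036 (0.88 Nm). Let go, it springs back below 0.008.
Things that resemble listed ones, but are neither listed nor needed, are in the scene too. What is shaped like the tee but orange is not meant.

How it is judged:
By the outcome, as a careful person would: the job done as asked, in the order asked, and still so for the second after the job is handed in, with the robot touching nothing.
It also fails if it takes over 72 s, if anything falls off the work surface, if the arm or the gripper's body presses on something with over 40 N, if the wrist force passes 120 N, or if a joint passes its speed limit or range.

ROBOT

A 7-joint arm with a two-finger parallel gripper is mounted at the origin on the work surface. World frame = base frame: x ahead of the robot, y to its left, z up, the work surface at z = 0. Lengths are in mm, angles in rad, forces in N, time in s.
With the tool pointing down it reaches from about 425 to 875 mm from the base axis. Payload 4.7 kg.
Tool frame: the origin (TCP) lies between the finger pads; the fingertips stand 17 mm ahead of it and the grasp point (between the pads) lies 2 mm behind it; z points along the fingers, y is the line along which they close (so a half turn about z gives the same grasp; the last joint's range is limited). The gripper opens to 87 mm and grips with 3 to 60 N. Pads are 19 mm wide; open, the fingers measure 117 mm over their backs; the gripper's body (75 mm by 190 mm) begins 51 mm behind the grasp point.
Start: joints at [1.36, 0.321, -0.07, 1.45, 0.023, 1.371, -0.057], TCP at [144.871, -633.669, 239.587] pointing down, gripper open.
Joint ranges: [-2.86, 2.86], [-0.3, 2.09], [-1.38, 1.24], [0.06, 2.45], [-1.56, 4.7], [0.09, 2.05], [-2.69, 2.69]. Speed limits (rad/s): [2.57, 2.57, 3.14, 3.14, 3.14, 3.14, 3.14].

INTERFACE

Orientations are given as a rotation vector (axis times angle).
In Python, from station import ctrl gives the robot as it stands.
- The arm moves only by the tool carry_out, never from a script. Its argument "plan" is one flat list of numbers, 5 for each row, row after row: the opening, from 0 (shut) to 1 (fully open), then the shift along the world's x, y, z in units of 120 mm (1.0 is 120 mm), then the turn about the world's z in units of pi rad (1.0 is pi rad). In form: [jaw, dx, dy, dz, turn, jaw, dx, dy, dz, turn, ...]. A call has 1 to 12 rows; each row is the pose to reach, as a shift and turn from the pose commanded when the call began, turning the shorter way round; what a row does not reach only later rows make up. A row lasts 1/8 s, in which the tool goes at most 62.5 mm and 10.7 degrees, less where a joint would pass 70% of its speed; a pose out of reach is approached as far as the arm can. A call with a number of a shift or a turn outside -1 to 1 is refused whole. A call with a gripper value outside its range is refused whole. The fingers move at their own pace and stop on an object; "squeeze" is the grip in N (left out, the last holds). Time passes only in rows, so rows that repeat a pose let the fingers close. It gives the time, the measured TCP pose, the force, the opening and the grip force at its end, in the units of the state.
- ctrl.sense(): the state, without advancing time (a new reading comes with each control period).
- ctrl.capture(name): name is "scene" or "top" or "wrist"; returns (picture, depth): 400x640x3 uint8, blue, green, red; 400x640 float32, mm along the optical axis (not along the pixel's ray), 0 where there is no reading.
- ctrl.camera_info(name): a dict with "vertical_fov" (degrees; the focal length in pixels is half the picture's height over the tangent of half this angle, whatever the lens; pixels are square), "cx", "cy" (the principal point, pixels), "R" (3x3) and "t" (3): a world point X has camera coordinates R X + t. Camera axes: x right, y down, z forward; pixel columns grow to the right and rows downward; lengths in mm; the calibration is good to about 2 mm. A picture is of the moment at which its call begins: read the wrist's pose just before it. camera_info takes no time and is no camera call; for the wrist camera it gives the pose at the moment of the call.
- ctrl.job_done(): hands the job in; it is judged then, once.
The state is a dict: "time": time; "q": joint angles; "qd": joint speeds; "joint_efforts": joint torques, N m; "eef_pos": TCP position; "tool_rot": TCP orientation; "contact_force": force on the tool from outside, world axes, zero at the start; "torque": the same for the moment, N m; "opening": opening from 0.0 (shut) to 1.0 (fully open); "grasp_force": force on a finger pad.
Only numpy, scipy, OpenCV 4.12 (cv2) and the standard library are available. Lean on these libraries where they do the work, as an engineer would, in place of code of your own. Each camera call takes 0.05 s, during which the arm holds its last target. There are 200 camera calls.

## Working session

There is one attempt and no reset: what is moved stays moved. The work goes in short steps, Python scripts to look and compute and a tool call to move; the robot and the scene stay as the last step left them, time stands still between calls to the robot, and variables do not carry over. Pictures are saved under pics/ and viewed, at most 10 in all, crops included, and the job is handed in when it is done.

Besides the shell and the picture viewer there is one more tool, called after "Call:" by a JSON object that holds its "api" and its "payload", one argument or row to a line. carry_out: Moves the arm, as the interface text tells. Its arguments: {"type":"object","properties":{"plan":{"type":"array"},"squeeze":{"type":"number"}},"required":["plan"]}

```bash
mkdir -p pics
cat > h.py <<'E'
import numpy as np, cv2
from station import ctrl
def grab(n,save=None):
    ci=ctrl.camera_info(n); p,d=ctrl.capture(n)
    np.savez(f'{n}.npz',p=p,d=d,R=ci['R'],t=ci['t'],f=200/np.tan(np.radians(ci['vertical_fov'])/2),c=[ci['cx'],ci['cy']])
    if save: cv2.imwrite(f'pics/{save}.png',p)
def world(n):
    z=np.load(f'{n}.npz'); d=z['d']; v,u=np.mgrid[:400,:640]
    X=np.stack([(u-z['c'][0])/z['f']*d,(v-z['c'][1])/z['f']*d,d],-1)
    W=(X-z['t'])@z['R']; W[d==0]=np.nan
    return z['p'],W
E
python3 - <<'E'
from h import *
print(ctrl.sense())
for n in('scene','top'): grab(n)
a=np.load('top.npz')['p'];b=np.load('scene.npz')['p']
cv2.imwrite('pics/a.png',cv2.resize(a,(800,500)));cv2.imwrite('pics/b.png',cv2.resize(b,(800,500)))
for n in('scene','top'):
    z=np.load(n+'.npz');print(n,z['f'],z['c'],z['R'].round(3).tolist(),z['t'])
E
```

```text
{'time': 0.0, 'q': array([ 1.36012696,  0.32177808, -0.07008304,  1.45164451,  0.02262473,
        1.37077027, -0.05690578]), 'qd': array([-0.0001669 , -0.00065321,  0.00109209, -0.00031616, -0.00029392,
       -0.00038328,  0.00066078]), 'joint_efforts': array([ 5.84190111e-04, -4.91289711e+01, -4.03626384e-01, -3.12526560e+01,
       -6.39874907e-02,  4.38158121e-02,  1.78639871e-04]), 'eef_pos': array([ 144.70631018, -633.17676359,  238.50593796]), 'tool_rot': array([-3.11999583e+00, -3.52166842e-01,  5.06979874e-04]), 'contact_force': array([0.00812354, 0.21885465, 0.51721424]), 'torque': array([-0.01480695, -0.00558664,  0.00323096]), 'grasp_force': 0.0, 'opening': 0.9995819637451164}
scene 499.1766412931774 [315.43123921 213.69255076] [[-0.825, 0.565, 0.007], [0.429, 0.633, -0.644], [-0.368, -0.529, -0.765]] [ 447.52602919 -167.46960209 1762.20998729]
top 449.2842343412064 [316.80246136 200.11631065] [[-0.022, -1.0, -0.001], [-0.986, 0.022, -0.166], [0.166, -0.003, -0.986]] [   4.36358647  556.83582227 1410.34652208]
```

View pics/a.png

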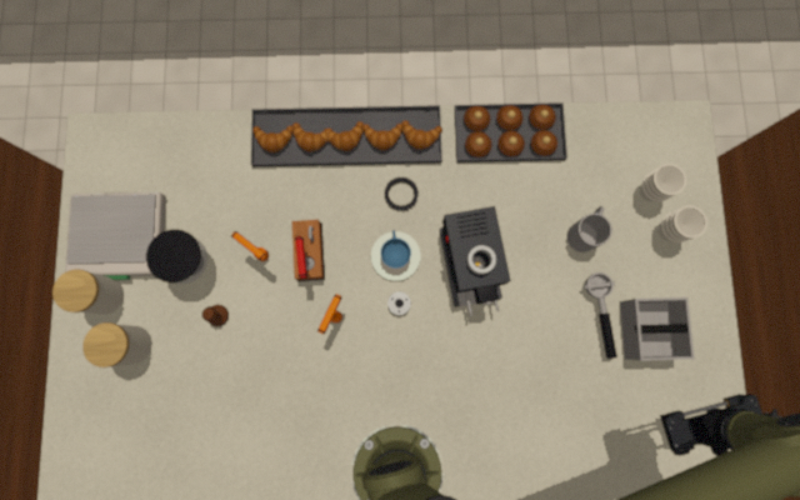

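View pics/b.png

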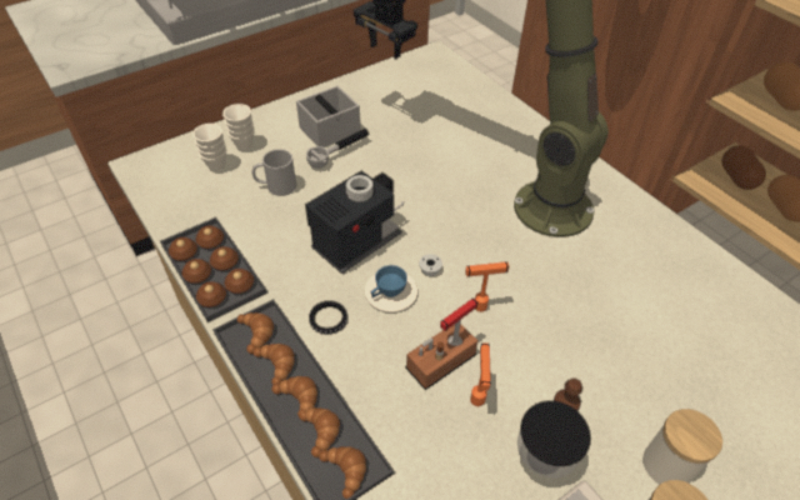

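The top view shows the red bar in the block at about (300,258). There are two orange look-alikes at (330,313) and (250,246), and the grinder's throat is at (482,260). The scene view shows the red bar at (460,313) in the block. The red one fits the description: it is red and stands in the wooden block.

```bash
cat > m.py <<'E'
from h import *
def bar(n):
    p,W=world(n); q=cv2.cvtColor(p,cv2.COLOR_BGR2HSV); h,s,v=cv2.split(q)
    m=((h<5)|(h>174))&(s>170)&(v>70)
    k,l,st,c=cv2.connectedComponentsWithStats(m.astype(np.uint8))
    i=1+np.argmax(st[1:,4]);X=W[l==i];X=X[~np.isnan(X[:,0])]
    print(n,st[i],'med',np.median(X,0).round(1),np.percentile(X[:,2],[5,50,95]).round(1))
    T=X[abs(X[:,2]-np.percentile(X[:,2],90))<6]
    r=cv2.minAreaRect(T[:,:2].astype(np.float32));print('top face',len(T),r,T.mean(0).round(1))
    r=cv2.minAreaRect(X[:,:2].astype(np.float32));print('all',r)
if __name__=='__main__':
    for n in('top','scene'): bar(n)
    for n in ('top','scene'):
        p,W=world(n)
        # collar top: z about 195, bright
        g=p.min(2); m=(abs(W[...,2]-195)<8)&(g>110)
        k,l,st,c=cv2.connectedComponentsWithStats(m.astype(np.uint8))
        for i in range(1,k):
            if st[i,4]>60:
                X=W[l==i]; print(n,'collar',st[i],cv2.minEnclosingCircle(X[:,:2].astype(np.float32)),np.median(X[:,2]))
        # wood block top z~60
        q=cv2.cvtColor(p,cv2.COLOR_BGR2HSV)
        m=(abs(W[...,2]-60)<5)&(q[...,0]<15)&(q[...,1]>90)
        k,l,st,c=cv2.connectedComponentsWithStats(m.astype(np.uint8))
        for i in range(1,k):
            if st[i,4]>150:
                X=W[l==i]; print(n,'block',st[i],cv2.minAreaRect(X[:,:2].astype(np.float32)),np.median(X[:,2]))
    p=np.load('top.npz')['p'][150:280,170:420];cv2.imwrite('pics/c.png',cv2.resize(p,(800,416),interpolation=2))
E
python3 m.py
```

```text
top [237 190   8  33 174] med [523.4 218.8 165.2] [155.5 165.2 169.8]
top face 129 ((524.69873046875, 220.1825714111328), (97.2273941040039, 14.749520301818848), 6.616070747375488) [525.3 220.5 166.2]
all ((524.7049560546875, 220.10935974121094), (97.22309112548828, 14.842061996459961), 6.434813499450684)
scene [353 240  28  24 192] med [533.3 224.9 162.7] [153.7 162.7 167.6]
top face 135 ((531.6530151367188, 223.4949493408203), (92.82756042480469, 14.36666202545166), 4.653651714324951) [531.1 223.4 164.2]
all ((531.5979614257812, 223.09091186523438), (92.93965911865234, 15.274468421936035), 6.333597183227539)
top collar [374 197  23  22 194] ((506.60498046875, -204.81788635253906), 32.67115783691406) 195.17112225694007
top block [234 176  23  47 506] ((564.4411010742188, 222.29302978515625), (150.45578002929688, 66.76812744140625), 3.987907648086548) 60.37699087873503
scene collar [277 140  21  17 165] ((508.0854187011719, -205.93019104003906), 33.55449676513672) 193.74808471887863
scene block [326 260  56  42 819] ((566.223876953125, 222.7310028076172), (152.8459930419922, 71.30247497558594), 3.6282622814178467) 59.55716236612056
```

View pics/c.png

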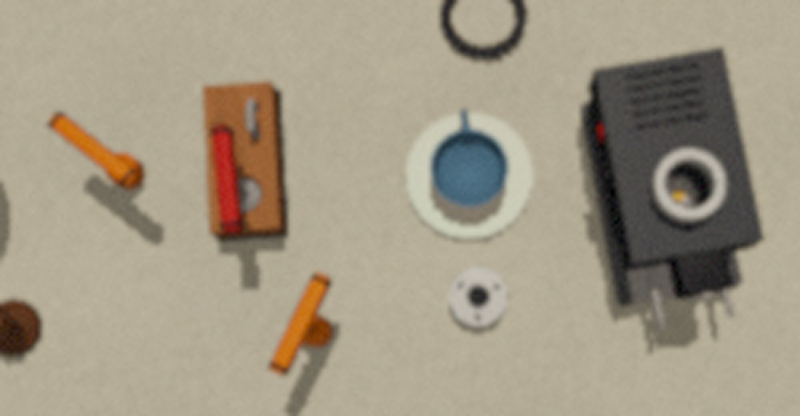

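The crop confirms it: the red bar at (225,180) stands in the wooden block, and both orange ones lie loose on the counter. Next I'll look down the throat with the wrist camera.

Run:
```python
from h import *
from scipy.spatial.transform import Rotation as Ro
s=ctrl.sense();T=Ro.from_rotvec(s['tool_rot']).as_matrix()
ci=ctrl.camera_info('wrist');R=np.array(ci['R']);C=-R.T@ci['t']
print('cam world',C,'in tool',T.T@(C-s['eef_pos']),'axis tool',T.T@R[2],'right tool',T.T@R[0],ci['vertical_fov'])
```

```text
cam world [ 226.26118657 -614.61792302  383.50581759] in tool [  83.60083635   -0.19029683 -144.94082272] axis tool [-0.29965183  0.00123075  0.95404783] right tool [ 6.40046425e-04  9.99999202e-01 -1.08899477e-03] 61.74063936910896
```

Call:
{"api": "carry_out", "payload": {
  "plan": [1,0.33,0.5,0,-0.02,1,0.67,1,0,-0.04,1,0.67,1,0,-0.04]
}}

```text
time: 0.48
eef_pos: [228.6, -510.1, 239.4]
tool_rot: [-3.136, -0.164, -0.001]
contact_force: [-0.5, -1.2, 0.7]
opening: 1.0
grasp_force: 0.0
```

Call:
{"api": "carry_out", "payload": {
  "plan": [1,0.33,0.5,0,0,1,0.67,1,0,0,1,0.67,1,0,0]
}}

```text
time: 0.85
eef_pos: [308.0, -390.6, 239.7]
tool_rot: [-3.137, -0.164, -0.001]
contact_force: [-0.2, -1.1, -1.2]
opening: 0.996
grasp_force: 0.0
```

Call:
{"api": "carry_out", "payload": {
  "plan": [1,0.33,0.5,0,0,1,0.67,1,0,0,1,0.67,1,0,0]
}}

```text
time: 1.23
eef_pos: [387.9, -271.0, 239.7]
tool_rot: [3.137, 0.163, 0.001]
contact_force: [-0.3, -0.3, -0.2]
opening: 1.001
grasp_force: 0.0
```

Call:
{"api": "carry_out", "payload": {
  "plan": [1,0.33,0.5,0,0,1,0.33,0.5,0,0,1,0.33,0.5,0,0]
}}

```text
time: 1.6
eef_pos: [425.6, -214.3, 239.5]
tool_rot: [3.137, 0.157, -0.001]
contact_force: [-0.4, -0.3, 0.3]
opening: 0.997
grasp_force: 0.0
```

Run:
```python
from h import *
s=ctrl.sense();print(s['time'],s['eef_pos'],s['tool_rot'],s['q'],s['contact_force'])
grab('wrist')
z=np.load('wrist.npz');print('cam',-z['R'].T@z['t'])
p,W=world('wrist')
X=np.array([507,-205,195.]);c=z['R']@X+z['t'];u,v=z['f']*c[:2]/c[2]+z['c'];print(u,v)
u,v=int(u),int(v);cr=p[max(0,v-60):v+60,u-80:u+80];print(max(0,v-60),u-80);cv2.imwrite('pics/n.png',cv2.resize(cr,None,fx=5,fy=5,interpolation=2))
```

```text
1.6 [ 425.58946586 -214.27805885  239.4628539 ] [ 3.13717247e+00  1.56657071e-01 -8.32657741e-04] [ 0.89345245 -0.0339503  -0.46897058  1.8492993  -0.01510726  1.32284573
 -1.04258205] [-0.42910644 -0.30759465  0.29277981]
cam [ 508.76830481 -205.58804868  384.3585471 ]
317.9152270653533 91.467688758967
31 237
```

View pics/n.png

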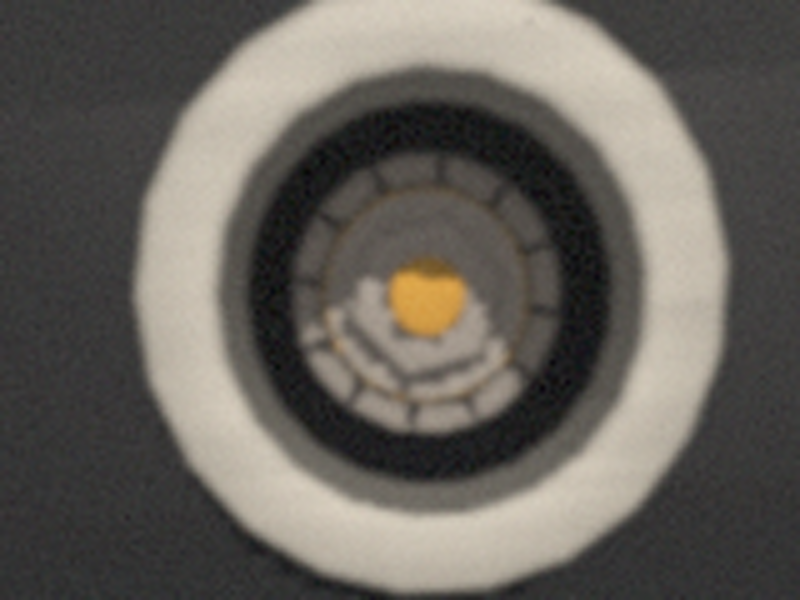

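The crop shows the collar centred at about (430,290). The gold stud is at (428,297) and a nut corner at about (408,380), with edges running to (345,325) and (500,350). I'll rectify it at the nut's top plane.

```bash
cat > r.py <<'E'
from h import *
z=np.load('wrist.npz');p=z['p']
def ortho(h,cx,cy,half,s):
    n=int(2*half*s); i,j=np.mgrid[:n,:n]
    # picture: right=+x, up=+y
    X=np.stack([cx-half+j/s,cy+half-i/s,np.full(i.shape,h,float)],-1)@z['R'].T+z['t']
    return cv2.remap(p,(z['f']*X[...,0]/X[...,2]+z['c'][0]).astype(np.float32),(z['f']*X[...,1]/X[...,2]+z['c'][1]).astype(np.float32),cv2.INTER_CUBIC)
# collar centre z=195
im=ortho(195,507,-205,45,8); g=cv2.GaussianBlur(cv2.cvtColor(im,cv2.COLOR_BGR2GRAY),(5,5),0)
m=(g>120).astype(np.uint8);cs,_=cv2.findContours(m,cv2.RETR_EXTERNAL,cv2.CHAIN_APPROX_NONE);c=max(cs,key=cv2.contourArea)
(a,b),r=cv2.minEnclosingCircle(c);e=cv2.fitEllipse(c);print('collar',462+e[0][0]/8,-160-e[0][1]/8,np.array(e[1])/8)
# stud z=120
im=ortho(120,507,-205,15,20);q=cv2.cvtColor(im,cv2.COLOR_BGR2HSV)
m=((q[...,1]>110)&(q[...,2]>90)).astype(np.uint8);cs,_=cv2.findContours(m,cv2.RETR_EXTERNAL,cv2.CHAIN_APPROX_NONE);c=max(cs,key=cv2.contourArea)
e=cv2.fitEllipse(c);print('stud',492+e[0][0]/20,-190-e[0][1]/20,np.array(e[1])/20)
im=ortho(115,507,-205,17,22);g=cv2.cvtColor(im,cv2.COLOR_BGR2GRAY)
g=cv2.createCLAHE(4,(3,3)).apply(g)
g=cv2.resize(g,(600,600));cv2.imwrite('pics/o.png',g[:,:])
E
python3 r.py
```

```text
collar 507.8343048095703 -207.60191345214844 [63.45100403 63.59519958]
stud 507.6660583496094 -207.60244140625 [11.20124741 11.56784973]
```

View pics/o.png

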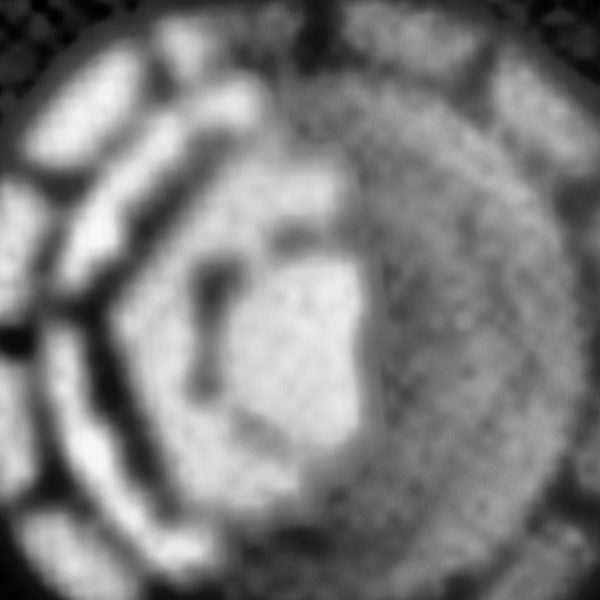

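The rectified view shows a nut corner at (110,315), with the stud centred near (312,346). The corner direction is about 172.5°, so flat normals are at about 22.5° modulo 60°. The throat axis is at (507.7, -207.6), and the collar and stud agree on that. Next I'll go over the tee.

Call:
{"api": "carry_out", "payload": {
  "plan": [1,0.1,0.5,0,0,1,0.2,1,0,0,1,0.2,1,0,0]
}}

```text
time: 2.02
eef_pos: [450.2, -90.8, 239.9]
tool_rot: [-3.137, -0.164, -0.001]
contact_force: [0.2, 0.2, 0.5]
opening: 1.0
grasp_force: 0.0
```

Call:
{"api": "carry_out", "payload": {
  "plan": [1,0.1,0.5,0,0,1,0.2,1,0,0,1,0.2,1,0,0]
}}

```text
time: 2.4
eef_pos: [474.2, 28.9, 239.9]
tool_rot: [-3.136, -0.164, -0.001]
contact_force: [0.4, -0.4, 0.0]
opening: 0.995
grasp_force: 0.0
```

Call:
{"api": "carry_out", "payload": {
  "plan": [1,0.1,0.5,0,0,1,0.2,1,0,0,1,0.2,1,0,0]
}}

```text
time: 2.78
eef_pos: [498.0, 148.5, 239.4]
tool_rot: [-3.135, -0.163, 0.001]
contact_force: [0.1, -1.6, -0.1]
opening: 1.0
grasp_force: 0.0
```

Call:
{"api": "carry_out", "payload": {
  "plan": [1,0.12,0.31,0,0,1,0.25,0.62,0,0,1,0.25,0.62,0,0,1,0.25,0.62,0,0]
}}

```text
time: 3.28
eef_pos: [528.5, 217.2, 238.8]
tool_rot: [3.136, 0.15, -0.002]
contact_force: [0.3, -0.8, -0.5]
opening: 0.998
grasp_force: 0.0
```

Run:
```python
from h import *
from m import bar
s=ctrl.sense();print(s['time'],s['eef_pos'],s['tool_rot'],s['q'])
grab('wrist');bar('wrist')
p,W=world('wrist');q=cv2.cvtColor(p,cv2.COLOR_BGR2HSV)
m=(abs(W[...,2]-60)<5)&(q[...,0]<18)&(q[...,1]>80)
X=W[m];print(cv2.minAreaRect(X[:,:2].astype(np.float32)))
cv2.imwrite('pics/w.png',p)
```

```text
3.275 [528.45347644 217.23413083 238.76385315] [ 3.13573555e+00  1.49933165e-01 -2.09824761e-03] [ 0.35345374  0.26620329 -0.92714037  1.6258892   0.21822125  1.36077781
 -2.0783191 ]
wrist [ 303  154   27  114 2618] med [532.9 219.9 164.6] [163.1 164.6 165.7]
top face 2608 ((528.1439208984375, 219.88365173339844), (84.82376861572266, 17.210723876953125), 5.965276718139648) [531.2 219.9 164.5]
all ((528.4520263671875, 217.93592834472656), (84.81846618652344, 20.51350975036621), 7.36898946762085)
((563.1572265625, 267.03204345703125), (150.18035888671875, 160.93324279785156), 3.0459132194519043)
```

View pics/w.png

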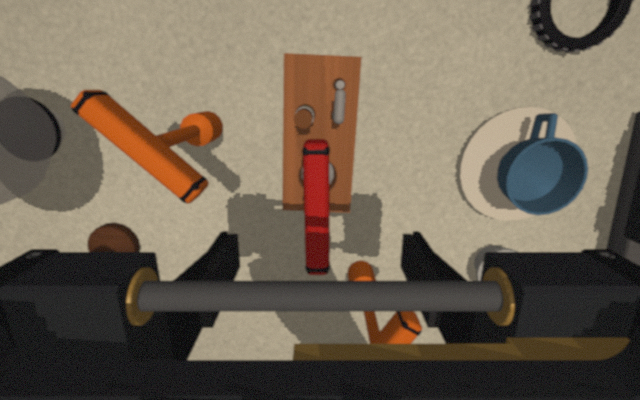

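The wrist view shows the red bar from (316,141) to (317,273), centred between the fingers, with its socket in the block hole at (316,175). The brush is at (305,115), behind it and lower. I'll descend and grip.

Call:
{"api": "carry_out", "payload": {
  "plan": [1,0,0.02,-0.3,0,1,0,0.02,-0.55,0,1,0,0.02,-0.735,0,1,0,0.02,-0.735,0],
  "squeeze": 15
}}

```text
time: 3.82
eef_pos: [527.0, 220.0, 149.9]
tool_rot: [3.135, 0.151, -0.005]
contact_force: [0.5, 0.4, 0.2]
opening: 1.002
grasp_force: 0.0
```

Call:
{"api": "carry_out", "payload": {
  "plan": [0,0,0,0,0,0,0,0,0,0,0,0,0,0,0,0,0,0,0,0,0,0,0,0,0,0,0,0,0,0],
  "squeeze": 15
}}

```text
time: 4.58
eef_pos: [527.6, 223.1, 151.4]
tool_rot: [3.138, 0.156, -0.0]
contact_force: [0.3, -0.8, -1.2]
opening: 0.401
grasp_force: 0.0
```

Call:
{"api": "carry_out", "payload": {
  "plan": [0,0,0,0,0,0,0,0,0,0,0,0,0,0,0,0,0,0,0,0],
  "squeeze": 15
}}

```text
time: 5.08
eef_pos: [527.7, 223.0, 151.3]
tool_rot: [3.137, 0.156, -0.0]
contact_force: [0.3, -0.3, 0.2]
opening: 0.211
grasp_force: 14.9
```

Call:
{"api": "carry_out", "payload": {
  "plan": [0,0,0,0,0,0,0,0,0,0],
  "squeeze": 60
}}

```text
time: 5.32
eef_pos: [527.6, 223.0, 151.3]
tool_rot: [3.138, 0.156, -0.0]
contact_force: [-0.5, -0.3, -0.3]
opening: 0.196
grasp_force: 59.8
```

Run:
```python
from h import *
s=ctrl.sense();print({k:np.round(s[k],3) for k in('time','eef_pos','tool_rot','contact_force','torque','opening','grasp_force','q')})
```

```text
{'time': np.float64(5.325), 'eef_pos': array([527.634, 223.046, 151.296]), 'tool_rot': array([ 3.138,  0.156, -0.   ]), 'contact_force': array([-0.459, -0.286, -0.269]), 'torque': array([-0.074, -0.011, -0.016]), 'opening': np.float64(0.196), 'grasp_force': np.float64(59.773), 'q': array([ 0.314,  0.344, -0.904,  1.734,  0.288,  1.204, -2.137])}
```

Call:
{"api": "carry_out", "payload": {
  "plan": [0,0,0,0.2,0,0,0,0,0.6,0,0,0,0,1,0,0,0,0,1,0]
}}

```text
time: 5.82
eef_pos: [529.3, 224.8, 275.3]
tool_rot: [-3.135, -0.156, -0.011]
contact_force: [0.5, -1.0, -2.7]
opening: 0.203
grasp_force: 59.8
```

Call:
{"api": "carry_out", "payload": {
  "plan": [0,0,0,0.4,0,0,0,0,0.75,0,0,0,0,0.75,0,0,0,0,0.75,0]
}}

```text
time: 6.32
eef_pos: [527.1, 222.8, 359.5]
tool_rot: [3.137, 0.156, -0.004]
contact_force: [-0.3, 0.6, -2.4]
opening: 0.2
grasp_force: 59.8
```

Run:
```python
from h import *
s=ctrl.sense();print({k:np.round(s[k],3) for k in('time','eef_pos','tool_rot','contact_force','torque','opening','grasp_force','q')})
grab('wrist');grab('scene')
a=np.load('wrist.npz')['p'];b=np.load('scene.npz')['p'][130:330,300:460]
cv2.imwrite('pics/l.png',np.hstack([cv2.resize(a,(480,300)),cv2.resize(b,(240,300))]))
```

```text
{'time': np.float64(6.325), 'eef_pos': array([527.145, 222.796, 359.512]), 'tool_rot': array([ 3.137,  0.156, -0.004]), 'contact_force': array([-0.302,  0.582, -2.415]), 'torque': array([0.05 , 0.029, 0.019]), 'opening': np.float64(0.2), 'grasp_force': np.float64(59.753), 'q': array([ 0.348,  0.228, -0.947,  1.42 ,  0.184,  1.589, -2.055])}
```

View pics/l.png

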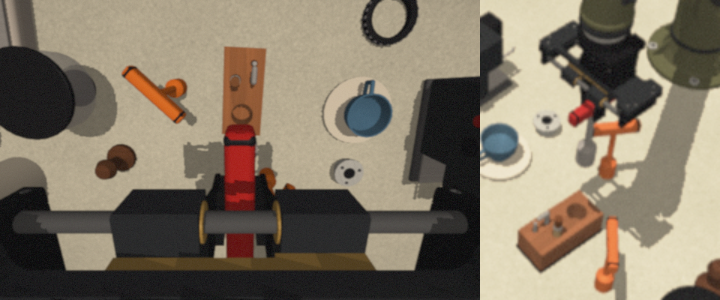

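The left half shows the bar held squarely with the empty hole visible at (242,112). The right half shows the tee hanging upright under the gripper. Now I'll measure the axis offset in the grip and the hole.

Run:
```python
from h import *
from scipy.spatial.transform import Rotation as Ro
p,W=world('wrist');z=np.load('wrist.npz')
tcp=np.array([527.15,222.8,359.5]);yaw=2*np.arctan2(.156,3.137);ex=np.array([np.cos(yaw),np.sin(yaw)]);ey=np.array([-ex[1],ex[0]])
m=(abs(W[...,2]-373.5)<5)
D=W[...,:2]-tcp[:2];a=D@ex;b=D@ey
m&=(abs(b)<16)&(a>20)&(a<70)
print('bar +x end',np.percentile(a[m],[90,97,99.5]),'b',np.percentile(b[m],[3,50,97]),'z',np.median(W[...,2][m]))
q=cv2.cvtColor(p,cv2.COLOR_BGR2HSV)
# hole
def ortho(h,cx,cy,half,s):
    n=int(2*half*s); i,j=np.mgrid[:n,:n]
    X=np.stack([cx-half+j/s,cy+half-i/s,np.full(i.shape,h,float)],-1)@z['R'].T+z['t']
    M=[(z['f']*X[...,k]/X[...,2]+z['c'][k]).astype(np.float32) for k in(0,1)]
    return cv2.remap(p,*M,cv2.INTER_CUBIC)
im=ortho(60,527,221,40,8);g=cv2.GaussianBlur(cv2.cvtColor(im,cv2.COLOR_BGR2GRAY),(5,5),0)
c=cv2.HoughCircles(g,cv2.HOUGH_GRADIENT,2,20,param1=60,param2=15,minRadius=136,maxRadius=170)
if c is not None:
    for u,v,r in c[0][:4]: print('hole',487+u/8,261-v/8,r/8)
cv2.imwrite('pics/hole.png',im)
# block extents at z=60
m=(abs(W[...,2]-60)<6)&(q[...,0]<18)&(q[...,1]>80)&(abs(W[...,1]-222)<50)
k,l,st,_=cv2.connectedComponentsWithStats(m.astype(np.uint8));i=1+np.argmax(st[1:,4])
print(cv2.minAreaRect(W[l==i][:,:2].astype(np.float32)))
# socket in scene
p,W=world('scene');D=W-tcp;m=(np.hypot(D[...,0],D[...,1])<40)&(D[...,2]<-60)&(D[...,2]>-160)
X=D[m];print(len(X))
for lo,hi in((-143,-125),(-125,-108),(-100,-70)):
    Y=X[(X[:,2]>lo)&(X[:,2]<hi)];print(lo,len(Y),np.median(Y,0),np.ptp(Y,0))
```

```text
bar +x end [47.30171877 49.02724128 49.64355123] b [-7.68896076  0.48155056  8.8623521 ] z 372.7284436539999
((565.5420532226562, 221.66099548339844), (150.0362548828125, 69.90668487548828), 2.9637560844421387)
248
-143 49 [  10.05489763    8.58206626 -133.94098739] [28.8936212  22.71739075 17.45453883]
-125 61 [  10.67864476    8.40009385 -116.46680672] [29.34397419 30.148427   15.96329463]
-100 66 [  3.49796727   3.00830735 -96.29877132] [23.5722057  28.16144282 28.94426696]
```

View pics/hole.png

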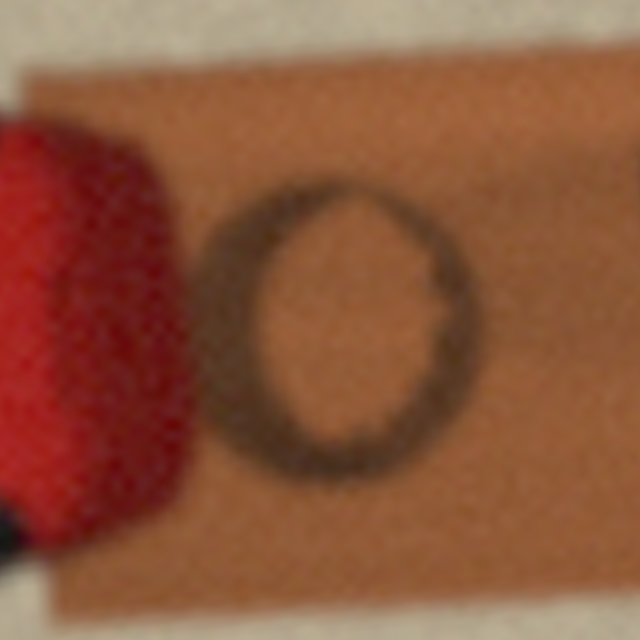

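The hole is centred in this crop at about (328,333), giving a block hole at about (528.0, 219.5). The diameter comes out at 38.4, as it should. The tee's axis lies at the TCP to within about 0.5 mm. Next I'll carry it to the throat, turning +16.8°.

Call:
{"api": "carry_out", "payload": {
  "plan": [0,0,-0.3,0,0.04,0,0,-0.7,0,0.093,0,0,-1,0,0.093]
}}

```text
time: 6.8
eef_pos: [527.2, 100.5, 359.6]
tool_rot: [3.081, 0.61, -0.004]
contact_force: [0.2, -0.6, -1.4]
opening: 0.202
grasp_force: 59.8
```

Call:
{"api": "carry_out", "payload": {
  "plan": [0,-0.05,-0.5,0,0,0,-0.1,-1,0,0]
}}

```text
time: 7.05
eef_pos: [514.7, -18.6, 359.9]
tool_rot: [-3.081, -0.611, 0.003]
contact_force: [1.5, -0.5, -2.2]
opening: 0.201
grasp_force: 59.8
```

Call:
{"api": "carry_out", "payload": {
  "plan": [0,-0.03,-0.5,0,0,0,-0.066,-1,0,0]
}}

```text
time: 7.3
eef_pos: [506.7, -138.8, 360.0]
tool_rot: [-3.081, -0.61, 0.003]
contact_force: [1.7, 0.8, -2.5]
opening: 0.2
grasp_force: 59.8
```

Call:
{"api": "carry_out", "payload": {
  "plan": [0,0,-0.35,0,0,0,0,-0.592,0,0,0,0,-0.592,0,0,0,0,-0.592,0,0,0,0,-0.592,0,0,0,0,-0.592,0,0]
}}

```text
time: 8.05
eef_pos: [507.9, -206.8, 361.5]
tool_rot: [3.081, 0.613, 0.0]
contact_force: [0.9, -0.2, -2.6]
opening: 0.2
grasp_force: 59.8
```

Run:
```python
from h import *
s=ctrl.sense();print({k:np.round(s[k],3) for k in('time','eef_pos','tool_rot','contact_force','torque','opening','grasp_force','q')})
grab('wrist')
z=np.load('wrist.npz');p=z['p']
def ortho(h,cx,cy,half,s):
    n=int(2*half*s); i,j=np.mgrid[:n,:n]
    X=np.stack([cx-half+j/s,cy+half-i/s,np.full(i.shape,h,float)],-1)@z['R'].T+z['t']
    return cv2.remap(p,*[(z['f']*X[...,k]/X[...,2]+z['c'][k]).astype(np.float32) for k in(0,1)],cv2.INTER_CUBIC)
im=ortho(195,507.8,-207.9,45,7)
cv2.circle(im,(315,315),int(32.5*7),(0,255,0),1);cv2.circle(im,(315,315),int(23*7),(0,255,0),1)
cv2.imwrite('pics/k.png',im[15:615])
```

```text
{'time': np.float64(8.05), 'eef_pos': array([ 507.945, -206.797,  361.486]), 'tool_rot': array([3.081, 0.613, 0.   ]), 'contact_force': array([ 0.893, -0.187, -2.571]), 'torque': array([-0.004, -0.019,  0.018]), 'opening': np.float64(0.2), 'grasp_force': np.float64(59.752), 'q': array([ 0.957,  0.115, -0.677,  1.481,  0.072,  1.57 , -0.895])}
```

View pics/k.png

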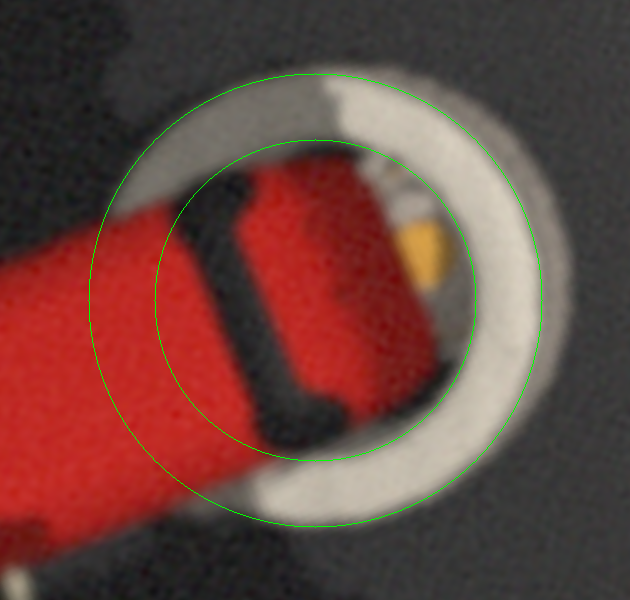

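The collar matches the predicted circle centred at (315,300 in the crop), and the bar end and stud are visible. I'll correct y by -1 mm and descend in stages.

Call:
{"api": "carry_out", "payload": {
  "plan": [0,0,-0.008,0,0,0,0,-0.008,-0.15,0,0,0,-0.008,-0.4,0,0,0,-0.008,-0.6,0,0,0,-0.008,-0.75,0,0,0,-0.008,-0.82,0,0,0,-0.008,-0.82,0]
}}

```text
time: 8.98
eef_pos: [507.6, -208.8, 262.6]
tool_rot: [-3.081, -0.611, 0.001]
contact_force: [0.3, 0.3, -1.7]
opening: 0.204
grasp_force: 59.8
```

Call:
{"api": "carry_out", "payload": {
  "plan": [0,0,0,-0.015,0,0,0,0,-0.03,0,0,0,0,-0.045,0,0,0,0,-0.05,0,0,0,0,-0.05,0]
}}

```text
time: 9.6
eef_pos: [508.2, -209.0, 258.0]
tool_rot: [3.081, 0.611, 0.002]
contact_force: [-0.3, 1.0, 4.9]
opening: 0.203
grasp_force: 59.7
```

```bash
cat > s.py <<'E'
from h import *
s=ctrl.sense();y=np.degrees(2*np.arctan2(s['tool_rot'][1],s['tool_rot'][0]))
print(s['time'],s['eef_pos'].round(2),'yaw',round((y+180)%360-180,2),'F',s['contact_force'].round(2),'T',s['torque'].round(3),s['grasp_force'])
E
python3 s.py
```

```text
9.6 [ 508.24 -208.99  257.99] yaw 22.42 F [-0.27  1.05  4.94] T [ 0.034  0.168 -0.009] 59.72040611319244
```

Call:
{"api": "carry_out", "payload": {
  "plan": [0,0,0.008,0,0,0,0,0.008,-0.008,0,0,0,0.008,-0.016,0,0,0,0.008,-0.016,0,0,0,0.008,-0.016,0]
}}

```text
time: 10.22
eef_pos: [508.8, -208.6, 257.7]
tool_rot: [3.078, 0.61, 0.004]
contact_force: [-1.4, -0.2, 11.7]
opening: 0.2
grasp_force: 59.7
```

```bash
python3 s.py
```

```text
10.225 [ 508.8  -208.58  257.74] yaw 22.41 F [-1.38 -0.19 11.73] T [-0.036  0.556 -0.053] 59.70458474010229
```

Call:
{"api": "carry_out", "payload": {
  "plan": [0,-0.006,0,0.005,0,0,-0.012,0,0.005,0,0,-0.012,0,0.005,0,0,-0.012,0,0,0,0,-0.012,0,0,0]
}}

```text
time: 10.85
eef_pos: [507.9, -208.6, 257.8]
tool_rot: [3.078, 0.61, 0.006]
contact_force: [-0.4, -1.0, 10.9]
opening: 0.198
grasp_force: 59.7
```

```bash
python3 s.py
```

```text
10.85 [ 507.88 -208.56  257.77] yaw 22.41 F [-0.36 -1.04 10.88] T [-0.002  0.142  0.029] 59.71991398371756
```

Call:
{"api": "carry_out", "payload": {
  "plan": [0,0,0.005,0,0,0,0,0.01,0,0,0,0,0.01,0,0,0,0,0.01,0,0]
}}

```text
time: 11.35
eef_pos: [507.9, -208.0, 257.8]
tool_rot: [3.077, 0.609, 0.006]
contact_force: [0.5, -1.6, 10.8]
opening: 0.198
grasp_force: 59.8
```

```bash
python3 s.py
```

```text
11.35 [ 507.85 -207.98  257.82] yaw 22.39 F [ 0.48 -1.59 10.81] T [-0.353  0.187 -0.039] 59.76592062972486
```

Call:
{"api": "carry_out", "payload": {
  "plan": [0,0,-0.003,0,0.01,0,0,-0.003,0,0.02,0,0,-0.003,0,0.03,0,0,-0.003,0,0.04,0,0,-0.003,0,0.04,0,0,-0.003,0,0.04]
}}

```text
time: 12.1
eef_pos: [508.1, -207.8, 257.8]
tool_rot: [3.033, 0.802, 0.006]
contact_force: [0.9, -0.3, 11.8]
opening: 0.198
grasp_force: 59.7
```

```bash
python3 s.py
```

```text
12.1 [ 508.06 -207.81  257.78] yaw 29.6 F [ 0.94 -0.35 11.78] T [-0.096  0.011 -0.073] 59.73413849249482
```

Call:
{"api": "carry_out", "payload": {
  "plan": [0,0,0,0,-0.015,0,0,0,0,-0.03,0,0,0,0,-0.04,0,0,0,0,-0.05,0,0,0,0,-0.06,0,0,0,0,-0.07,0,0,0,0,-0.08,0,0,0,0,-0.08]
}}

```text
time: 13.1
eef_pos: [507.7, -207.9, 257.7]
tool_rot: [3.11, 0.415, 0.006]
contact_force: [-0.8, -1.0, 11.7]
opening: 0.201
grasp_force: 59.7
```

```bash
python3 s.py
```

```text
13.1 [ 507.65 -207.91  257.66] yaw 15.19 F [-0.81 -1.01 11.72] T [-0.132  0.258  0.093] 59.73149280063808
```

Call:
{"api": "carry_out", "payload": {
  "plan": [0,-0.008,0,0.01,0.02,0,-0.01,0,0.01,0.03,0,-0.01,0,0.005,0.04,0,-0.01,0,0,0.05,0,-0.01,0,0,0.06,0,-0.01,0,0,0.04]
}}

```text
time: 13.85
eef_pos: [506.9, -207.6, 257.6]
tool_rot: [3.079, 0.608, 0.007]
contact_force: [1.0, -0.5, 11.0]
opening: 0.199
grasp_force: 59.7
```

```bash
python3 s.py
```

```text
13.85 [ 506.88 -207.56  257.56] yaw 22.34 F [ 0.98 -0.47 11.04] T [-0.064 -0.1    0.095] 59.73073429428041
```

Call:
{"api": "carry_out", "payload": {
  "plan": [0,0,0,0,0.015,0,0,0,0,0.03,0,0,0.005,0,0.04,0,0,0.008,0,0.025,0,0,0.008,0,0.01,0,0,0.008,0,-0.005,0,0,0.008,0,-0.02,0,0,0.008,0,-0.035]
}}

```text
time: 14.85
eef_pos: [505.6, -205.7, 254.9]
tool_rot: [-3.111, -0.438, -0.002]
contact_force: [2.1, 1.1, -0.9]
opening: 0.196
grasp_force: 59.8
```

```bash
python3 s.py
```

```text
14.85 [ 505.55 -205.66  254.92] yaw 16.04 F [ 2.07  1.09 -0.94] T [ 0.182 -0.598 -0.002] 59.75549977272749
```

It has dropped onto the nut, with z down to 254.9 and the load gone. I'll follow it down gently.

Call:
{"api": "carry_out", "payload": {
  "plan": [0,0,0,-0.015,0,0,0,0,-0.03,0,0,0,0,-0.045,0,0,0,0,-0.06,0,0,0,0,-0.06,0]
}}

```text
time: 15.48
eef_pos: [505.2, -205.9, 247.6]
tool_rot: [-3.11, -0.441, -0.0]
contact_force: [2.1, 0.9, -2.0]
opening: 0.205
grasp_force: 59.8
```

```bash
python3 s.py
```

```text
15.475 [ 505.22 -205.94  247.6 ] yaw 16.13 F [ 2.11  0.89 -2.  ] T [ 0.26  -0.912 -0.025] 59.75539960898459
```

Call:
{"api": "carry_out", "payload": {
  "plan": [0,0.008,0.002,-0.008,0,0,0.01,0.002,-0.016,0,0,0.01,0.002,-0.016,0,0,0.01,0.002,-0.016,0]
}}

```text
time: 15.98
eef_pos: [506.6, -206.0, 247.0]
tool_rot: [3.11, 0.44, 0.001]
contact_force: [0.6, 0.7, 5.1]
opening: 0.199
grasp_force: 59.7
```

```bash
python3 s.py
```

```text
15.975 [ 506.55 -205.96  246.99] yaw 16.12 F [0.62 0.7  5.12] T [ 0.441 -0.228  0.016] 59.704942340031266
```

Call:
{"api": "carry_out", "payload": {
  "plan": [0,0.002,0,0.005,-0.012,0,0.002,0,0.005,-0.024,0,0.002,0,0.005,-0.036,0,0.002,0,0.005,-0.048,0,0.002,0,0.005,-0.06,0,0.002,0,0.005,-0.072,0,0.002,0,0.005,-0.084,0,0.002,0,0.005,-0.096,0,0.002,0,0.005,-0.11,0,0.002,0,0.005,-0.12]
}}

```text
time: 17.23
eef_pos: [507.0, -205.9, 247.0]
tool_rot: [3.137, -0.153, 0.002]
contact_force: [2.4, 1.3, 5.8]
opening: 0.2
grasp_force: 59.7
```

```bash
python3 s.py
```

```text
17.225 [ 507.05 -205.94  247.03] yaw -5.59 F [2.43 1.26 5.75] T [ 0.383 -0.49   0.161] 59.716762555763125
```

Call:
{"api": "carry_out", "payload": {
  "plan": [0,0.004,0.002,0.003,-0.01,0,0.004,0.002,0.003,-0.02,0,0.004,0.002,0.003,-0.028,0,0.004,0.002,0.003,-0.028]
}}

```text
time: 17.73
eef_pos: [507.1, -205.8, 247.0]
tool_rot: [3.128, -0.289, 0.001]
contact_force: [1.0, 0.4, 4.4]
opening: 0.201
grasp_force: 59.7
```

```bash
python3 s.py
```

```text
17.725 [ 507.15 -205.8   247.03] yaw -10.55 F [1.02 0.36 4.39] T [ 0.12  -0.612  0.096] 59.71411348320544
```

Call:
{"api": "carry_out", "payload": {
  "plan": [0,0.001,0.001,0,-0.004,0,0.001,0.001,0,-0.009]
}}

```text
time: 17.98
eef_pos: [507.3, -205.7, 247.0]
tool_rot: [3.123, -0.334, 0.0]
contact_force: [2.3, 0.8, 5.3]
opening: 0.198
grasp_force: 59.7
```

```bash
python3 s.py
```

```text
17.975 [ 507.25 -205.68  247.04] yaw -12.2 F [2.29 0.83 5.35] T [ 0.14  -0.672  0.154] 59.726996552199125
```

Call:
{"api": "carry_out", "payload": {
  "plan": [0,0.002,0,0,-0.004,0,0.002,0,0,-0.009]
}}

```text
time: 18.23
eef_pos: [507.4, -205.7, 247.0]
tool_rot: [3.118, -0.378, 0.0]
contact_force: [2.3, -0.5, 4.7]
opening: 0.199
grasp_force: 59.7
```

```bash
python3 s.py
```

```text
18.225 [ 507.41 -205.72  247.04] yaw -13.82 F [ 2.27 -0.51  4.69] T [ 0.061 -0.528  0.153] 59.7283932287246
```

Call:
{"api": "carry_out", "payload": {
  "plan": [0,0.001,0,0,-0.004,0,0.001,0,0,-0.009]
}}

```text
time: 18.48
eef_pos: [507.5, -205.7, 247.0]
tool_rot: [3.113, -0.422, 0.0]
contact_force: [2.2, -1.0, 4.1]
opening: 0.201
grasp_force: 59.7
```

```bash
python3 s.py
```

```text
18.475 [ 507.49 -205.73  247.03] yaw -15.44 F [ 2.23 -0.97  4.06] T [ 0.092 -0.601  0.201] 59.72809832543135
```

Call:
{"api": "carry_out", "payload": {
  "plan": [0,0,0,0,-0.004,0,0,0,0,-0.008]
}}

```text
time: 18.73
eef_pos: [507.5, -205.8, 247.0]
tool_rot: [3.107, -0.461, 0.0]
contact_force: [2.0, -0.3, 5.0]
opening: 0.201
grasp_force: 59.7
```

```bash
python3 s.py
```

```text
18.725 [ 507.53 -205.77  247.03] yaw -16.88 F [ 2.01 -0.3   5.04] T [ 0.029 -0.577  0.155] 59.72727290354669
```

Call:
{"api": "carry_out", "payload": {
  "plan": [0,0,0,0,-0.004,0,0,0,0,-0.009]
}}

```text
time: 18.98
eef_pos: [507.5, -205.8, 247.0]
tool_rot: [3.1, -0.505, 0.0]
contact_force: [1.3, -0.3, 5.6]
opening: 0.203
grasp_force: 59.7
```

```bash
python3 s.py
```

```text
18.975 [ 507.53 -205.76  247.02] yaw -18.5 F [ 1.26 -0.27  5.65] T [ 0.059 -0.595  0.102] 59.7263278439641
```

Call:
{"api": "carry_out", "payload": {
  "plan": [0,0,0,0,-0.004,0,0,0,0,-0.009]
}}

```text
time: 19.23
eef_pos: [507.5, -205.8, 247.0]
tool_rot: [3.093, -0.549, 0.0]
contact_force: [1.8, 0.1, 5.3]
opening: 0.197
grasp_force: 59.7
```

```bash
python3 s.py
```

```text
19.225 [ 507.55 -205.8   247.03] yaw -20.12 F [1.8  0.1  5.26] T [ 0.002 -0.636  0.154] 59.72557523287833
```

Call:
{"api": "carry_out", "payload": {
  "plan": [0,0,0,0,-0.004,0,0,0,0,-0.009]
}}

```text
time: 19.48
eef_pos: [507.6, -205.8, 247.0]
tool_rot: [3.085, -0.592, 0.0]
contact_force: [2.1, 0.3, 4.8]
opening: 0.199
grasp_force: 59.7
```

```bash
python3 s.py
```

```text
19.475 [ 507.56 -205.79  247.  ] yaw -21.74 F [2.08 0.33 4.78] T [ 0.01  -0.654  0.153] 59.725454561412334
```

Call:
{"api": "carry_out", "payload": {
  "plan": [0,0,0,0,-0.004,0,0,0,0,-0.009]
}}

```text
time: 19.73
eef_pos: [507.6, -205.8, 247.0]
tool_rot: [3.076, -0.636, 0.001]
contact_force: [2.3, -0.3, 5.3]
opening: 0.2
grasp_force: 59.7
```

```bash
python3 s.py
```

```text
19.725 [ 507.6  -205.8   247.02] yaw -23.36 F [ 2.32 -0.27  5.28] T [ 0.007 -0.659  0.134] 59.725186144933105
```

Call:
{"api": "carry_out", "payload": {
  "plan": [0,0,0,0,-0.004,0,0,0,0,-0.009]
}}

```text
time: 19.98
eef_pos: [507.6, -205.8, 247.0]
tool_rot: [3.067, -0.679, 0.001]
contact_force: [1.8, 0.3, 4.5]
opening: 0.2
grasp_force: 59.7
```

```bash
python3 s.py
```

```text
19.975 [ 507.59 -205.76  247.01] yaw -24.98 F [1.83 0.28 4.51] T [-0.035 -0.671  0.149] 59.72537384368479
```

Call:
{"api": "carry_out", "payload": {
  "plan": [0,0,0,0,-0.004,0,0,0,0,-0.008]
}}

```text
time: 20.23
eef_pos: [507.6, -205.8, 247.0]
tool_rot: [3.058, -0.718, 0.001]
contact_force: [2.3, -0.9, 5.1]
opening: 0.2
grasp_force: 59.7
```

```bash
python3 s.py
```

```text
20.225 [ 507.6  -205.83  247.03] yaw -26.42 F [ 2.29 -0.93  5.08] T [-0.058 -0.645  0.238] 59.73473014310002
```

Call:
{"api": "carry_out", "payload": {
  "plan": [0,0,0,0,-0.003,0,0,0,0,-0.005]
}}

```text
time: 20.48
eef_pos: [507.6, -205.8, 247.0]
tool_rot: [3.052, -0.741, 0.001]
contact_force: [2.5, -1.1, 4.9]
opening: 0.202
grasp_force: 59.8
```

```bash
python3 s.py
```

```text
20.475 [ 507.63 -205.8   247.03] yaw -27.29 F [ 2.47 -1.09  4.91] T [-0.095 -0.715  0.279] 59.75371685810387
```

Call:
{"api": "carry_out", "payload": {
  "plan": [0,0,0,0,-0.003,0,0,0,0,-0.005]
}}

```text
time: 20.72
eef_pos: [507.6, -205.8, 247.0]
tool_rot: [3.047, -0.765, 0.001]
contact_force: [1.1, -2.2, 5.2]
opening: 0.197
grasp_force: 59.8
```

```bash
python3 s.py
```

```text
20.725 [ 507.61 -205.78  247.02] yaw -28.18 F [ 1.12 -2.2   5.22] T [-0.107 -0.717  0.348] 59.78253688663244
```

Call:
{"api": "carry_out", "payload": {
  "plan": [0,0,0,0,-0.005,0,0,0,0,-0.01]
}}

```text
time: 20.98
eef_pos: [507.7, -205.8, 247.0]
tool_rot: [3.034, -0.812, 0.001]
contact_force: [2.8, 0.7, 5.1]
opening: 0.203
grasp_force: 59.9
```

```bash
python3 s.py
```

```text
20.975 [ 507.67 -205.75  247.02] yaw -29.98 F [2.82 0.69 5.14] T [-0.118 -0.766  0.43 ] 59.855715902522206
```

Call:
{"api": "carry_out", "payload": {
  "plan": [0,0,0,0,-0.005,0,0,0,0,-0.01]
}}

```text
time: 21.22
eef_pos: [507.7, -205.7, 247.0]
tool_rot: [3.021, -0.86, 0.001]
contact_force: [2.4, -1.1, 4.4]
opening: 0.199
grasp_force: 60.0
```

```bash
python3 s.py
```

```text
21.225 [ 507.67 -205.71  247.03] yaw -31.77 F [ 2.42 -1.09  4.38] T [-0.155 -0.794  0.565] 59.95056412182748
```

The torque is 0.565 Nm, which puts the washer at about 0.020 rad: snug and not overtightened. I'll back off into the play and lift out.

Call:
{"api": "carry_out", "payload": {
  "plan": [0,0,0,0,0.015,0,0,0,0,0.03,0,0,0,0,0.045,0,0,0,0,0.06,0,0,0,0.005,0.06]
}}

```text
time: 21.85
eef_pos: [507.3, -205.6, 247.2]
tool_rot: [-3.089, 0.573, 0.001]
contact_force: [2.2, -0.9, 1.8]
opening: 0.201
grasp_force: 59.7
```

```bash
python3 s.py
```

```text
21.85 [ 507.26 -205.59  247.18] yaw -21.03 F [ 2.15 -0.94  1.78] T [-0.056 -0.776 -0.016] 59.72394791431725
```

Call:
{"api": "carry_out", "payload": {
  "plan": [0,0.003,0,0.03,0,0,0.003,0,0.07,0,0,0.003,0,0.11,0,0,0.003,0,0.15,0,0,0.003,0,0.15,0]
}}

```text
time: 22.48
eef_pos: [507.7, -205.4, 265.9]
tool_rot: [3.089, -0.572, -0.001]
contact_force: [-0.2, 0.6, -1.7]
opening: 0.2
grasp_force: 59.8
```

```bash
python3 s.py
```

```text
22.475 [ 507.68 -205.43  265.88] yaw -20.96 F [-0.18  0.63 -1.69] T [ 0.05  -0.012  0.031] 59.7523373644799
```

Call:
{"api": "carry_out", "payload": {
  "plan": [0,0,0,0.3,0,0,0,0,0.6,0,0,0,0,0.81,0,0,0,0,0.81,0,0,0,0,0.81,0]
}}

```text
time: 23.1
eef_pos: [507.3, -205.4, 361.3]
tool_rot: [-3.089, 0.571, 0.003]
contact_force: [0.4, -0.1, -2.8]
opening: 0.201
grasp_force: 59.8
```

Call:
{"api": "carry_out", "payload": {
  "plan": [0,0,0.3,0,0.05,0,0,0.7,0,0.1,0,0,1,0,0.148,0,0,1,0,0.148]
}}

```text
time: 23.6
eef_pos: [507.3, -81.2, 361.5]
tool_rot: [-3.136, -0.167, 0.003]
contact_force: [0.1, -0.4, -1.8]
opening: 0.201
grasp_force: 59.8
```

Call:
{"api": "carry_out", "payload": {
  "plan": [0,0.05,0.5,0,0,0,0.1,1,0,0]
}}

```text
time: 23.85
eef_pos: [519.6, 34.0, 361.2]
tool_rot: [3.138, 0.148, -0.003]
contact_force: [0.9, -0.1, -2.5]
opening: 0.199
grasp_force: 59.7
```

Call:
{"api": "carry_out", "payload": {
  "plan": [0,0.03,0.5,0,0,0,0.066,1,0,0]
}}

```text
time: 24.1
eef_pos: [527.8, 154.6, 361.4]
tool_rot: [3.137, 0.15, -0.002]
contact_force: [0.9, 0.8, -0.3]
opening: 0.201
grasp_force: 59.8
```

Call:
{"api": "carry_out", "payload": {
  "plan": [0,0,0.35,0,0,0,0,0.559,0,0,0,0,0.559,0,0,0,0,0.559,0,0,0,0,0.559,0,0,0,0,0.559,0,0,0,0,0.559,0,0]
}}

```text
time: 24.98
eef_pos: [528.0, 221.0, 362.8]
tool_rot: [3.137, 0.154, 0.0]
contact_force: [-0.5, 0.4, -3.1]
opening: 0.195
grasp_force: 59.8
```

```bash
python3 s.py
```

```text
24.975 [527.96 220.97 362.82] yaw 5.62 F [-0.54  0.37 -3.14] T [-0.008 -0.009 -0.033] 59.751974092796445
```

Call:
{"api": "carry_out", "payload": {
  "plan": [0,0,0.003,-0.3,0,0,0,0.003,-0.6,0,0,0,0.003,-0.9,0,0,0,0.003,-1,0]
}}

```text
time: 25.48
eef_pos: [526.8, 220.9, 240.7]
tool_rot: [3.136, 0.155, -0.005]
contact_force: [0.0, -0.5, -2.5]
opening: 0.199
grasp_force: 59.8
```

Call:
{"api": "carry_out", "payload": {
  "plan": [0,0,0,-0.15,0,0,0,0,-0.25,0,0,0,0,-0.25,0,0,0,0,-0.25,0,0,0,0,-0.25,0]
}}

```text
time: 26.1
eef_pos: [528.2, 222.2, 213.5]
tool_rot: [-3.137, -0.156, -0.002]
contact_force: [1.3, -0.4, -1.1]
opening: 0.199
grasp_force: 59.8
```

```bash
python3 s.py
python3 - <<'E'
from h import *
grab('scene');p=np.load('scene.npz')['p'][210:330,310:450]
cv2.imwrite('pics/i.png',cv2.resize(p,(700,600),interpolation=2))
E
```

```text
26.1 [528.24 222.24 213.52] yaw 5.68 F [ 1.31 -0.45 -1.09] T [ 0.047  0.062 -0.057] 59.7521744761616
```

View pics/i.png

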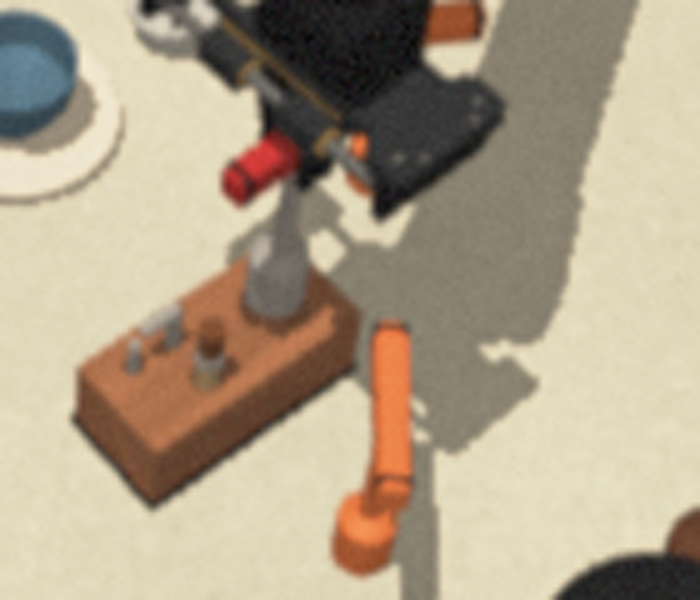

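The crop shows the socket at (275,290), right over the hole near the block's end, upright, with the brush clear at (210,350). I'll lower it gently.

Call:
{"api": "carry_out", "payload": {
  "plan": [0,-0.004,-0.005,-0.04,0,0,-0.004,-0.005,-0.08,0,0,-0.004,-0.005,-0.11,0,0,-0.004,-0.005,-0.12,0,0,-0.004,-0.005,-0.12,0]
}}

```text
time: 26.78
eef_pos: [527.3, 221.3, 198.2]
tool_rot: [3.138, 0.156, -0.0]
contact_force: [0.6, -0.6, -2.1]
opening: 0.203
grasp_force: 59.8
```

```bash
python3 s.py
```

```text
26.775 [527.28 221.31 198.19] yaw 5.68 F [ 0.57 -0.63 -2.12] T [-0.009  0.003 -0.027] 59.752085180953145
```

Call:
{"api": "carry_out", "payload": {
  "plan": [0,0,0,-0.06,0,0,0,0,-0.12,0,0,0,0,-0.18,0,0,0,0,-0.24,0,0,0,0,-0.3,0,0,0,0,-0.34,0,0,0,0,-0.34,0]
}}

```text
time: 27.65
eef_pos: [527.1, 221.2, 157.1]
tool_rot: [3.138, 0.156, -0.001]
contact_force: [0.0, -0.7, -2.8]
opening: 0.203
grasp_force: 59.8
```

Call:
{"api": "carry_out", "payload": {
  "plan": [0,0,0,-0.015,0,0,0,0,-0.03,0,0,0,0,-0.045,0,0,0,0,-0.045,0]
}}

```text
time: 28.15
eef_pos: [527.2, 221.3, 152.0]
tool_rot: [3.138, 0.156, -0.0]
contact_force: [-0.2, -0.8, -2.7]
opening: 0.197
grasp_force: 59.8
```

```bash
python3 s.py
```

```text
28.15 [527.23 221.27 151.97] yaw 5.68 F [-0.16 -0.84 -2.72] T [0.021 0.012 0.05 ] 59.75209046155214
```

Just above the floor; one more millimetre to contact, then release.

Call:
{"api": "carry_out", "payload": {
  "plan": [0,0,0,-0.006,0,0,0,0,-0.01,0,0,0,0,-0.01,0]
}}

```text
time: 28.52
eef_pos: [527.5, 221.4, 151.3]
tool_rot: [3.138, 0.156, 0.001]
contact_force: [0.8, -0.4, 0.7]
opening: 0.202
grasp_force: 59.8
```

```bash
python3 s.py
```

```text
28.525 [527.53 221.44 151.29] yaw 5.68 F [ 0.76 -0.4   0.7 ] T [-0.115  0.058  0.006] 59.754282077774405
```

Resting on the floor. Open and retreat.

Call:
{"api": "carry_out", "payload": {
  "plan": [0.3,0,0,0,0,0.4,0,0,0,0,0.6,0,0,0,0,0.8,0,0,0,0,1,0,0,0,0,1,0,0,0,0,1,0,0,0,0,1,0,0,0,0],
  "squeeze": 10
}}

```text
time: 29.52
eef_pos: [527.3, 221.3, 150.9]
tool_rot: [3.138, 0.156, -0.0]
contact_force: [-0.1, 0.7, 0.6]
opening: 0.968
grasp_force: 0.0
```

Call:
{"api": "carry_out", "payload": {
  "plan": [1,0,0,0.1,0,1,0,0,0.4,0,1,0,0,0.7,0,1,0,0,1,0,1,0,0,1,0]
}}

```text
time: 30.15
eef_pos: [528.7, 222.6, 274.9]
tool_rot: [-3.136, -0.156, -0.01]
contact_force: [0.9, -0.5, -0.7]
opening: 0.999
grasp_force: 0.0
```

```bash
python3 s.py
python3 - <<'E'
from h import *
from m import bar
grab('wrist');bar('wrist');grab('scene');bar('scene')
E
```

```text
30.15 [528.73 222.63 274.88] yaw 5.69 F [ 0.93 -0.47 -0.66] T [-0.011  0.007  0.003] 0.0
wrist [ 313  148   23  101 2002] med [531.8 219.2 164.6] [163.  164.6 165.8]
top face 1994 ((527.1604614257812, 218.77365112304688), (85.59449768066406, 17.16020393371582), 6.561718463897705) [530.6 219.3 164.5]
all ((527.1604614257812, 218.77365112304688), (85.59449768066406, 17.16020393371582), 6.561718463897705)
scene [353 240  28  24 188] med [534.9 224.7 162.7] [153.  162.7 167. ]
top face 135 ((531.80810546875, 222.30337524414062), (91.39546203613281, 15.00615119934082), 4.143457412719727) [532.6 223.1 163.9]
all ((531.9744262695312, 223.11898803710938), (91.90859985351562, 15.970423698425293), 6.146478652954102)
```

The tee stands upright at its original height and place, and the gripper is clear.

```bash
python3 -c "
from station import ctrl
print(ctrl.job_done())"
```

```text
the job is handed in; nothing more can be done
None
```

The nut is snug, peaking at about 0.57 Nm (roughly 0.02 rad on the washer, well short of overtightened); the red T-handle is back upright in its hole, released with the gripper clear, and the job was handed in at about 30 s.

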